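# Open the quick-release ratchet clamp

### The arm

A 6-joint arm with a two-finger parallel gripper is mounted at the origin on a cart in front of the work surface, level with it; the furniture and walls round the work are solid. World frame = base frame: x ahead of the robot, y to its left, z up, the work surface at z = 0. Lengths are in m, angles in rad, forces in N, time in s.
With the tool pointing down it reaches from about 0.325 to 0.875 m from the base axis. Payload 4.4 kg.
Tool frame: the origin (TCP) lies on the centre line of the jaws, within the pads' length; the fingertips stand 25 mm ahead of it and the grasp point (between the pads) lies 6 mm ahead of it (manip.tip_reach is the distance from the TCP to the fingertips, in m); z points along the fingers, x is the direction in which the jaws open and shut, and the axes are right-handed (so a half turn about z gives the same grasp; the last joint's range is limited). The gripper opens to 85 mm and grips with 20 to 120 N. Pads are 22 mm wide; open, the fingers measure 114 mm over their backs; the gripper's body (76 mm by 85 mm) begins 54 mm behind the grasp point. The pads swing forward as they close: fully open they stand 13 mm farther back than shut.
Start: joints at [-1.466, 0.207, 1.542, -0, 1.393, -0.15], TCP at [0.145, -0.556, 0.256] pointing down, gripper open.
Joint ranges: [-2.73, 2.73], [-0.86, 2.22], [0.23, 2.46], [-1.11, 4.25], [0.08, 2.63], [-2.82, 2.82]. Speed limits (rad/s): [2.79, 2.79, 3.14, 3.14, 3.14, 3.14].

### API

Orientations are given as a unit quaternion [w, x, y, z].
In Python, from plant import read_state, optics, manip gives the robot as it stands. The module is installed in compiled form; this text tells all that it offers.
- The arm moves only by the tool jog_arm, never from a script. Its argument "commands" is text: rows parted by semicolons, each of 4 numbers parted by spaces: the shift along the tool's x, y, z in cm, then the turn about the tool's z in degrees. In form: x y z turn; .... A call has 1 to 20 rows; each row is the pose to reach, as a shift and turn from the pose commanded when the call began, along the tool's axes at that moment; what a row does not reach only later rows make up. A row lasts 1/10 s, in which the tool goes at most 50 mm and 8.59 degrees, less where a joint would pass 70% of its speed; a pose out of reach is approached as far as the arm can. A call with a gripper value outside its range is refused whole. "fingers" is the opening, from -1 (shut) to 1 (fully open), so that 0 is half open, set as the call begins (left out, the last holds). The fingers move at their own pace and stop on an object; "grip_force" is the grip in N (left out, the last holds). Time passes only in rows, so rows that repeat a pose let the fingers close. It gives the time, the measured TCP pose, the force and the opening at its end, in the units of the state.
- read_state(): the state, without advancing time (a new reading comes with each control period).
- optics.snapshot(name): name is "side" or "top"; returns the picture (420x560x3 uint8, red, green, blue); there is no depth.
- optics.get_calibration(name): a dict with "vertical_fov" (degrees; the focal length in pixels is half the picture's height over the tangent of half this angle, whatever the lens; pixels are square), "cx", "cy" (the principal point, pixels), "R" (3x3) and "t" (3): a world point X has camera coordinates R X + t. Camera axes: x right, y down, z forward; pixel columns grow to the right and rows downward; lengths in m; the calibration is good to about 2 mm. A picture is of the moment at which its call begins. get_calibration takes no time and is no camera call.
- manip.hand_in(): hands the job in, once; it reports no verdict.
Trained networks look in the newest picture that a camera, given by its name, has taken for a name from the list of things; names that differ only in an ending like _2 or _b are one class to them, and where a whole thing is asked for, a point or a joint stands for the part that bears it (a point fixed in the world has none). Each returns a list of dicts, best first, with "confidence" (0 to 1); they miss things now and then, are a little off and sometimes report something else, mostly with a low value. They report only what shows in the picture. A call takes as long as a camera call.
- optics.regions_of(name, camera): "region" (420x560 bool, what is visible of it) and "extent" ([left, top, width, height] in pixels, round what is visible of it).
The state is a dict: "t": time; "qpos": joint angles; "dq": joint speeds; "tau": joint torques, N m; "ee_pos": TCP position; "ee_rot": TCP orientation; "ft_force": force on the tool from outside, world axes, zero at the start; "wrist_torque": the same for the moment, N m; "opening": finger opening in m.
Only numpy, scipy, OpenCV 4.12 (cv2) and the standard library are available. Lean on these libraries where they do the work, as an engineer would, in place of code of your own. Each camera call takes 0.05 s, during which the arm holds its last target. There are 200 camera calls.

### The job

Open the ratchet clamp on the bench right up: press its release bar down with the fingertips, and with it held down push the sliding jaw back along the bed, away from the fixed jaw, until it is fully home against the end stop. Then let go, so that the release springs up again and the hand is clear. Leave the wooden block lying in the clamp and the small things round it where they are.

Things in the scene. Friction and masses are not known exactly. Their poses are not given: they have to be found in the camera images.
- clamp: Low grey ratchet clamp bolted to the bench (fixed). Origin on the bench under the bed; +x runs along the bed in the opening direction, from fixed jaw to end stop; y across, z up. Bed x = -150 to 171 mm, 84 mm wide (ears to 132), top z = 26 mm, toothed rack sunk in its middle slot. Fixed jaw x = -150 to -126 mm, top z = 74 mm. End stop x = 161 to 171 mm, top z = 48 mm.
- jaw (a joint): Sliding jaw, in m along the clamp's +x: 0 = nearly closed, 0.105 = fully open, touching the end stop. It starts between about 0 and 0.04, drags with about 2.5 N and stays where it is left. The ratchet (teeth every 8 mm) blocks it in the opening direction, after up to 8 mm of play, unless the release is held pressed.
- push_wall (a point): Middle of the sliding jaw's upright push wall, on its face that looks toward the fixed jaw (66 mm above the bench; face 84 mm wide, z = 51 to 81 mm; wall 22 mm thick). A finger pushes here toward +x. Before it lies an open well 52 mm long (along x) with the release bar, then the jaw's face plate, 16 mm thick, top z = 73 mm. Behind the wall a low tail of 34 mm.
- release (a joint): Ratchet release, a sprung rocker on the sliding jaw, in rad: 0 = up (pawl in the rack), 0.24 = fully pressed. The jaw is free above about 0.09. Let go, it springs back; it may rest at up to 0.09 with the pawl on the slope of a tooth.
- release_bar (a point): Middle of the crest of the round steel press bar (diameter 14 mm, 50 mm long across the clamp) in the well, 12 mm from the push wall. 51 mm above the bench when up; pressing lowers it 6 mm in all, jaw free after about 2.5 mm. Takes 2 N at first, 8 to 10 N fully down, then a hard stop. It moves along with the sliding jaw.
- block_center (a point): Centre of the hardwood block, 55 x 110 x 32 mm, which lies loose on the bed between the jaws, its length across the clamp. To be left alone.
- spark_plug_1: Spark plug lying on the bench beside the clamp, 79 x 23 x 20 mm, origin under its middle. To be left alone.
- relay_2: Small blue cube-like relay on the bench beside the clamp, 30 x 30 x 39 mm, origin under its middle. To be left alone.
- tape_measure: Yellow pocket tape measure on the bench beside the clamp, 32 x 74 x 58 mm, origin under its middle. To be left alone.

How it is judged:
By the outcome, as a careful person would: the job done as asked, in the order asked, and still so for the second after the job is handed in, with the robot touching nothing.
It also fails if it takes over 32 s, if anything falls off the work surface, if the arm or the gripper's body presses on something with over 40 N, if the wrist force passes 120 N, or if a joint passes its speed limit or range.

## Working session

There is one attempt and no reset: what is moved stays moved. The work goes in short steps, Python scripts to look and compute and a tool call to move; the robot and the scene stay as the last step left them, time stands still between calls to the robot, and variables do not carry over. Pictures are saved under pics/ and viewed, on a budget of 10 in all, crops included, one or two more only if the job needs it, and the job is handed in when it is done.

Besides the shell and the picture viewer there is one more tool, called as a command line: name --argument value ..., lists and objects as JSON in quotes. jog_arm: Moves the arm, as the interface text tells. Its arguments: {"type":"object","properties":{"commands":{"type":"string"},"fingers":{"type":"number"},"grip_force":{"type":"number"}},"required":["commands"]}

```bash
mkdir -p pics
python3 - <<'E'
from plant import read_state, optics, manip
import cv2, numpy as np
for n in("top","side"):
    im=optics.snapshot(n); cv2.imwrite(f"pics/{n}0.png",im[:,:,::-1]); c=optics.get_calibration(n); print(n,c)
    for k in("clamp","jaw","release","release_bar","push_wall","block_center"):
        for r in optics.regions_of(k,n)[:2]:
            m=np.argwhere(r["region"]); print(k,round(r["confidence"],2),r["extent"],m.mean(0)[::-1].round(1), cv2.minAreaRect(m[:,::-1].astype(np.float32)))
s=read_state();print(s["t"],s["ee_pos"],s["ee_rot"],s["opening"],manip.tip_reach)
E
```

```text
top {'vertical_fov': 45.97999057491301, 'cx': 275.2999567878963, 'cy': 203.0082506929292, 'R': array([[-0.01968571, -0.99976799, -0.00874264],
       [-0.99054694,  0.02068996, -0.13560491],
       [ 0.13575433,  0.00599051, -0.99072442]]), 't': array([0.14623047, 0.52230733, 1.00594494])}
clamp 0.59 [257.6, 175.3, 160.6, 70.8] [325.4 209.4] ((337.12115478515625, 210.88409423828125), (157.88157653808594, 60.280696868896484), 4.289153099060059)
jaw 0.65 [310.0, 186.5, 65.6, 49.6] [339.7 209.5] ((340.1241455078125, 209.51036071777344), (62.45020294189453, 46.67156219482422), 4.763641834259033)
release 0.74 [316.0, 203.4, 30.6, 16.8] [331.5 208.9] ((329.589111328125, 210.89109802246094), (19.005210876464844, 30.647146224975586), 84.2894058227539)
release_bar 0.7 [315.7, 198.0, 34.9, 20.8] [334.2 207.8] ((329.5, 208.5), (23.0, 33.0), 90.0)
push_wall 0.94 [311.0, 181.9, 63.3, 51.7] [339.4 209.5] ((339.9840087890625, 209.3993682861328), (63.0695686340332, 48.121524810791016), 2.2906100749969482)
block_center 0.7 [369.8, 184.7, 34.5, 50.4] [387.2 208.7] ((387.06195068359375, 208.57078552246
[... 882 characters left out ...]
121094, 212.7845916748047), (11.149412155151367, 21.25821304321289), 48.01278305053711)
release_bar 0.7 [297.6, 206.4, 17.6, 16.8] [306.9 211.1] ((305.0965576171875, 212.28465270996094), (10.83540153503418, 20.474685668945312), 50.710594177246094)
push_wall 0.75 [282.0, 183.1, 64.9, 50.9] [316.7 205.4] ((316.8826599121094, 205.27792358398438), (56.490421295166016, 49.18107604980469), 25.277719497680664)
block_center 0.59 [308.6, 181.3, 52.7, 28.8] [342.6 190.6] ((333.0377197265625, 190.867919921875), (51.37284469604492, 20.604084014892578), 15.945395469665527)
0.7 [ 0.14547036 -0.55630731  0.25631058] [ 8.70117540e-06  7.91511418e-01 -6.11154378e-01  2.21674533e-05] 0.08541611255455778 0.025
```

Run:
```python
import cv2, numpy as np
t=cv2.imread("pics/top0.png")[150:270,230:430]; s=cv2.imread("pics/side0.png")[145:265,230:390]
f=lambda a,k:cv2.resize(a,None,fx=k,fy=k,interpolation=cv2.INTER_CUBIC)
cv2.imwrite("pics/a.png",f(t,4)); cv2.imwrite("pics/b.png",f(s,5))
```

```text
(no output)
```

View pics/a.png

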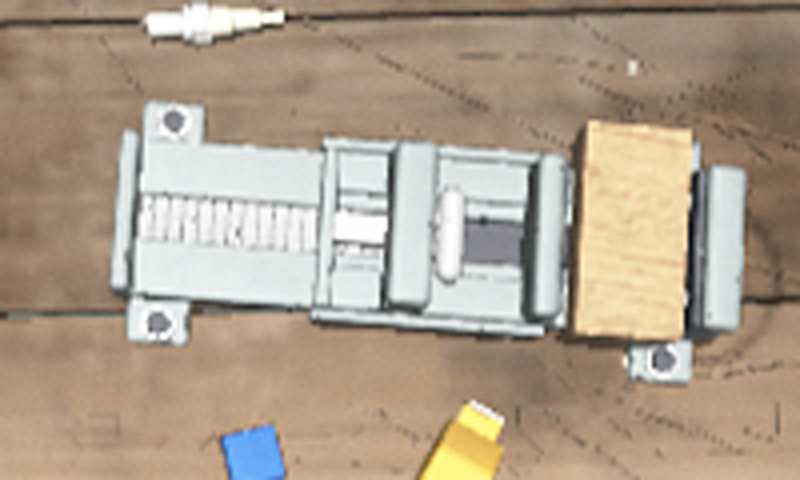

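View pics/b.png

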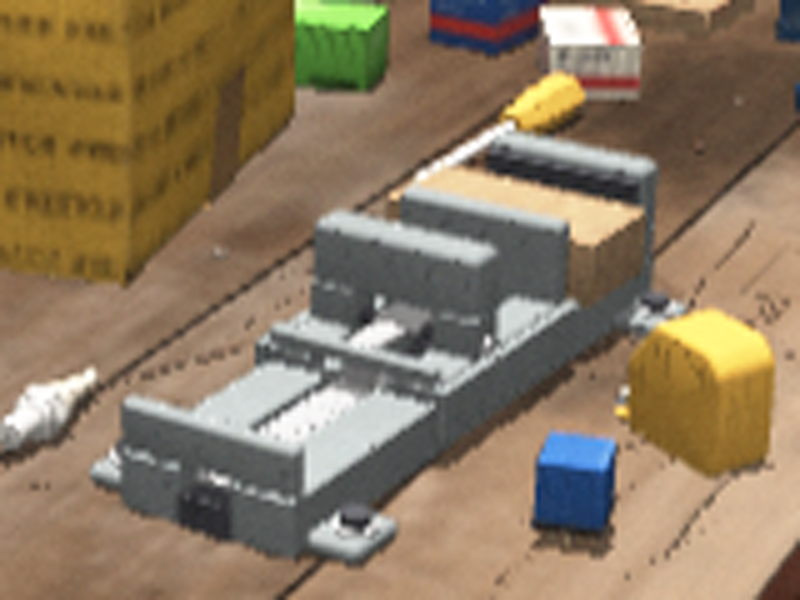

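View pics/side0.png

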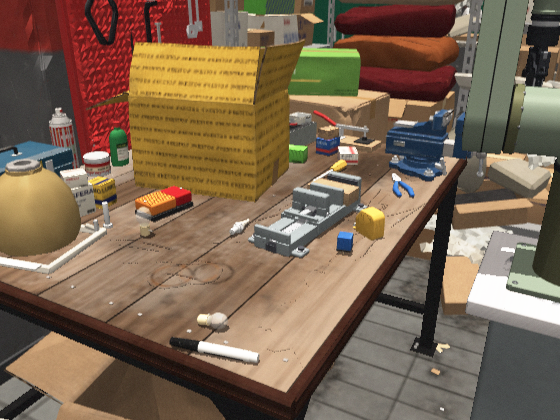

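```bash
cat > h.py <<'E'
from plant import read_state, optics, manip
import numpy as np, cv2
from scipy.spatial.transform import Rotation as Rn
def ray(cam,px,z):
    c=optics.get_calibration(cam); f=210/np.tan(np.radians(c["vertical_fov"]/2))
    R,t=c["R"],c["t"]; o=-R.T@t
    d=R.T@np.array([(px[0]-c["cx"])/f,(px[1]-c["cy"])/f,1]); return o+d*(z-o[2])/d[2]
def proj(cam,X):
    c=optics.get_calibration(cam); f=210/np.tan(np.radians(c["vertical_fov"]/2))
    p=c["R"]@X+c["t"]; return np.array([c["cx"],c["cy"]])+f*p[:2]/p[2]
def tool():
    s=read_state(); q=s["ee_rot"]; return s,Rn.from_quat([*q[1:],q[0]]).as_matrix()
E
python3 - <<'E'
from h import *
T=lambda x,y,z:ray("top",(230+x/4,150+y/4),z)
S=lambda x,y,z:ray("side",(230+x/5,145+y/5),z)
P={"bar":T(450,233,.051),"wallface_hi":T(437,145,.081),"wallface_lo":T(430,308,.081),"stop":T(123,212,.048),"fix":T(722,248,.074),
"Sstop outer L":S(122,400,.048),"Sstop outer R":S(302,450,.048),"Tstop outerhi":T(121,132,.048),"Tstop outerlo":T(111,288,.048),
"Swall backL":S(315,220,.081),"Swall backR":S(495,255,.081),"Twall backhi":T(396,143,.081),"Twall backlo":T(389,305,.081)}
for k,v in P.items(): print(k,v.round(4))
d=P["stop"]-P["fix"]; print("axis deg",np.degrees(np.arctan2(d[1],d[0])))
a=P["wallface_hi"]-P["wallface_lo"];print("wall normal deg",np.degrees(np.arctan2(a[1],a[0]))+90, np.linalg.norm(a))
s,M=tool();print(M.round(3)); print(np.degrees(np.arctan2(M[1,0],M[0,0])),np.degrees(np.arctan2(M[1,1],M[0,1])))
E
```

```text
bar [ 0.5093 -0.0033  0.051 ]
wallface_hi [0.5505 0.0054 0.081 ]
wallface_lo [0.468 0.012 0.081]
stop [0.5242 0.1658 0.048 ]
fix [ 0.496  -0.1371  0.074 ]
Sstop outer L [0.5671 0.1675 0.048 ]
Sstop outer R [0.4831 0.1728 0.048 ]
Tstop outerhi [0.5665 0.1662 0.048 ]
Tstop outerlo [0.4846 0.1727 0.048 ]
Swall backL [0.5531 0.0266 0.081 ]
Swall backR [0.4677 0.0257 0.081 ]
Twall backhi [0.552  0.0261 0.081 ]
Twall backlo [0.47   0.0324 0.081 ]
axis deg 84.67662116350762
wall normal deg 85.44914301825769 0.08273032197100513
[[ 0.253 -0.967  0.   ]
 [-0.967 -0.253 -0.   ]
 [ 0.    -0.    -1.   ]]
-75.3460378890997 -165.34603785419827
```

jog_arm --commands "-43.8 -48.9 0 -70.3;-43.8 -48.9 0 -70.3;-43.8 -48.9 0 -70.3;-43.8 -48.9 0 -70.3;-43.8 -48.9 0 -70.3;-43.8 -48.9 0 -70.3;-43.8 -48.9 0 -70.3;-43.8 -48.9 0 -70.3;-43.8 -48.9 0 -70.3;-43.8 -48.9 0 -70.3;-43.8 -48.9 0 -70.3;-43.8 -48.9 0 -70.3;-43.8 -48.9 0 -70.3;-43.8 -48.9 0 -70.3;-43.8 -48.9 4 -70.3;-43.8 -48.9 8 -70.3;-43.8 -48.9 11.6 -70.3;-43.8 -48.9 11.6 -70.3;-43.8 -48.9 11.6 -70.3" --fingers -1

```text
t: 2.6
ee_pos: [0.5075, -0.0092, 0.1404]
ee_rot: [-0.0, 0.999, -0.044, -0.001]
ft_force: [0.6, 0.4, 0.9]
opening: 0.0001
```

Run:
```python
from h import *
t=optics.snapshot("top")[130:280,230:430]; s=optics.snapshot("side")[125:245,240:400]
st,M=tool();print(M.round(3),st["ee_pos"],proj("side",st["ee_pos"]+[0,0,-.025]),proj("side",np.array([.509,.0087,.081])))
f=lambda a,k:cv2.resize(a[:,:,::-1],None,fx=k,fy=k,interpolation=cv2.INTER_CUBIC)
cv2.imwrite("pics/c.png",f(s,5)); cv2.imwrite("pics/d.png",f(t,4))
```

```text
[[ 0.996 -0.088  0.004]
 [-0.088 -0.996 -0.001]
 [ 0.005  0.001 -1.   ]] [ 0.50959505 -0.00951234  0.14276436] [318.57810272 171.64249201] [314.72631636 190.03388851]
```

View pics/c.png

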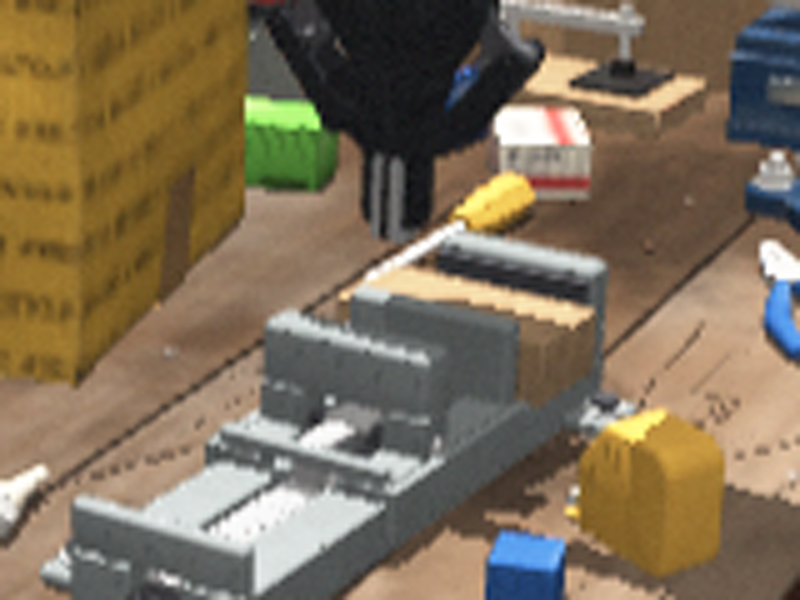

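jog_arm --commands "0 -0.2 3 0;0 -0.2 5.5 0;0 -0.2 6.2 0;0 -0.2 6.2 0;0 -0.2 6.2 0"

```text
t: 3.2
ee_pos: [0.5096, -0.0072, 0.0802]
ee_rot: [0.0, 0.999, -0.044, 0.002]
ft_force: [0.8, 0.9, -0.1]
opening: -0.0002
```

jog_arm --commands "0 0 0.2 0;0 0 0.5 0;0 0 0.5 0;0 0 0.5 0"

```text
t: 3.6
ee_pos: [0.5093, -0.0074, 0.0744]
ee_rot: [0.001, 0.999, -0.044, 0.002]
ft_force: [1.4, -2.6, 6.2]
opening: 0.0004
```

jog_arm --commands "0 0 0.2 0;0 0 0.4 0;0 0 0.4 0;0 0 0.4 0"

```text
t: 4.0
ee_pos: [0.5094, -0.0075, 0.0708]
ee_rot: [0.001, 0.999, -0.044, 0.002]
ft_force: [-0.1, -2.2, 8.0]
opening: -0.0001
```

jog_arm --commands "0 0 0.1 0;0 -0.3 0.1 0;0 -0.6 0.1 0;0 -1 0.1 0;0 -1.5 0.1 0;0 -2 0.1 0;0 -2.5 0.1 0;0 -3 0.1 0;0 -3 0.1 0"

```text
t: 4.9
ee_pos: [0.5123, 0.0232, 0.07]
ee_rot: [0.0, 0.999, -0.044, 0.002]
ft_force: [0.2, -0.6, 8.1]
opening: -0.0005
```

jog_arm --commands "0 -0.7 0 0;0 -1.4 0 0;0 -2.1 0 0;0 -2.8 0 0;0 -3.5 0 0;0 -4.2 0 0;0 -4.9 0 0;0 -5.6 0 0;0 -6 0 0;0 -6 0 0"

```text
t: 5.9
ee_pos: [0.518, 0.0832, 0.0702]
ee_rot: [-0.0, 0.999, -0.044, 0.002]
ft_force: [1.3, -0.2, 7.8]
opening: -0.0001
```

jog_arm --commands "0 -0.3 0 0;0 -0.6 0 0;0 -0.8 0 0;0 -0.8 0 0"

```text
t: 6.3
ee_pos: [0.5186, 0.0898, 0.0702]
ee_rot: [0.001, 0.999, -0.044, 0.002]
ft_force: [-0.0, -5.0, 9.9]
opening: 0.0001
```

jog_arm --commands "0 -0.2 0 0;0 -0.4 0 0;0 -0.4 0 0;0 -0.4 0 0"

```text
t: 6.7
ee_pos: [0.5188, 0.0935, 0.0702]
ee_rot: [0.001, 0.999, -0.044, 0.002]
ft_force: [-0.5, -5.7, 9.4]
opening: 0.0002
```

jog_arm --commands "0 -0.2 0 0;0 -0.4 0 0;0 -0.4 0 0;0 -0.4 0 0"

```text
t: 7.1
ee_pos: [0.5189, 0.0949, 0.0702]
ee_rot: [0.004, 0.999, -0.043, 0.001]
ft_force: [-1.9, -15.0, 11.7]
opening: -0.0002
```

jog_arm --commands "0 -0.2 0 0;0 -0.3 0 0;0 -0.3 0 0;0 -0.3 0 0"

```text
t: 7.5
ee_pos: [0.5189, 0.095, 0.0702]
ee_rot: [0.006, 0.999, -0.043, 0.001]
ft_force: [-2.9, -24.1, 13.9]
opening: -0.0001
```

Run:
```python
from h import *
s=optics.snapshot("side")[125:245,240:400]; t=optics.snapshot("top")
f=lambda a,k:cv2.resize(a[:,:,::-1],None,fx=k,fy=k,interpolation=cv2.INTER_CUBIC)
cv2.imwrite("pics/e.png",f(s,5)); print(read_state()["ee_pos"],read_state()["ft_force"])
```

```text
[0.51890682 0.09502135 0.070264  ] [ -3.8215154  -25.11793598  12.87320893]
```

View pics/e.png

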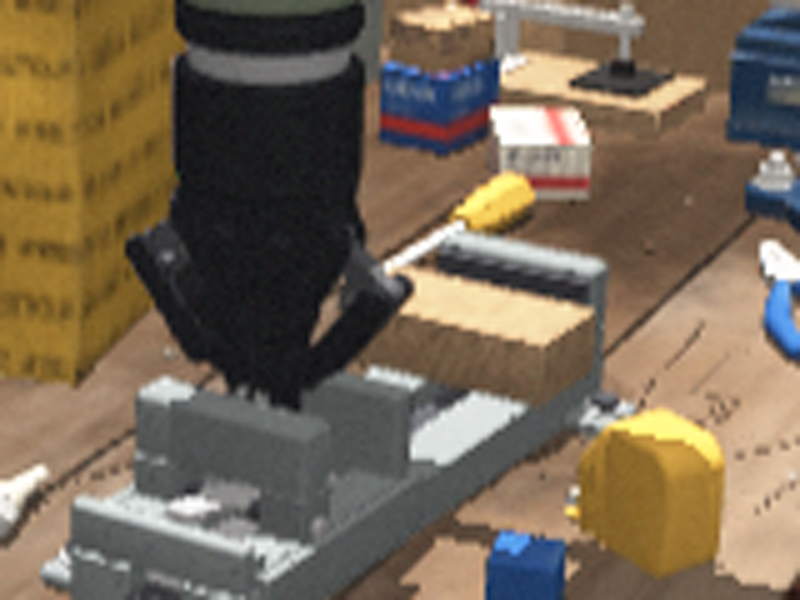

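jog_arm --commands "0 0.3 0 0;0 0.6 0 0;0 0.6 0 0;0 0.6 -0.5 0;0 0.6 -1 0;0 0.6 -1.5 0;0 1 -2 0;0 1.2 -4 0;0 1.2 -8 0;0 1.2 -12 0;0 1.2 -16 0;0 -10 -18 0;0 -10 -18 0;0 -10 -18 0"

```text
t: 9.0
ee_pos: [0.5267, 0.206, 0.2506]
ee_rot: [-0.002, 0.999, -0.042, 0.002]
ft_force: [-0.6, -0.0, -0.0]
opening: -0.0
```

Run:
```python
from h import *
t=optics.snapshot("top")
s=optics.snapshot("side")[125:245,240:400]
for k in("release_bar","push_wall","block_center"):
    for r in optics.regions_of(k,"top")[:1]: print(k,round(r["confidence"],2),r["extent"])
f=lambda a,k:cv2.resize(a[:,:,::-1],None,fx=k,fy=k,interpolation=cv2.INTER_CUBIC)
a=f(t[150:270,230:430],4); b=f(s[60:],5)[:, :]
cv2.imwrite("pics/f.png",a); cv2.imwrite("pics/g.png",f(s,5))
u=np.array([.0877,.9961,0]);o=np.array([.5255,.1695,0])-.171*u
for n,X in(("wallface@home",o+.105*u+[0,0,.081]),("bar",o+.093*u+[0,0,.051])): print(n,(proj("top",X)-[230,150])*4)
```

```text
release_bar 0.73 [329.2, 254.6, 25.4, 30.3]
push_wall 0.81 [265.7, 179.9, 62.0, 50.0]
block_center 0.62 [369.9, 183.1, 34.6, 54.7]
wallface@home [243.87708731 209.39376776]
bar [265.67338036 218.85089423]
```

View pics/f.png

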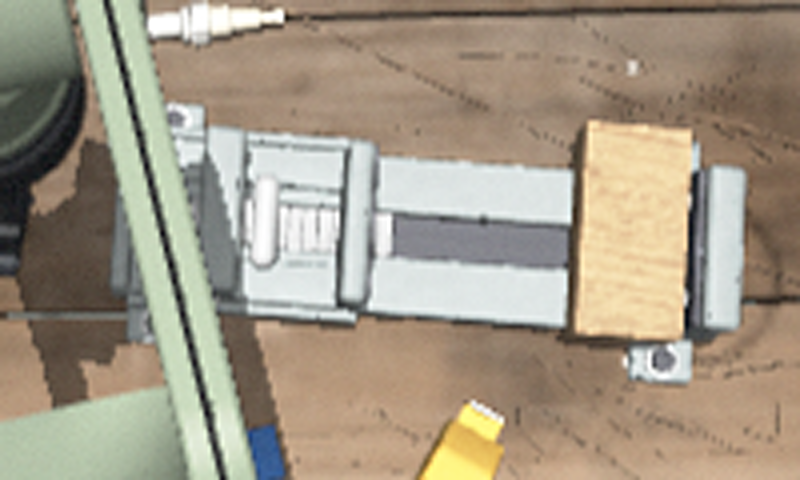

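View pics/g.png

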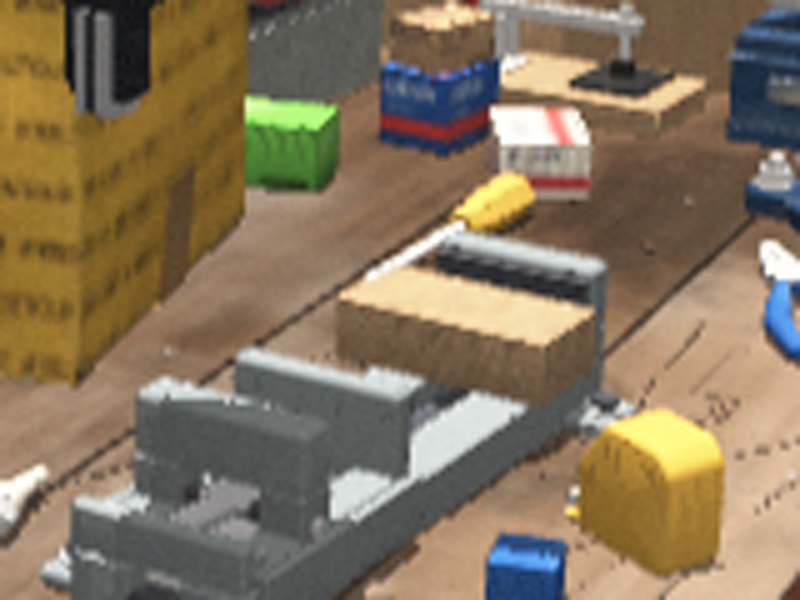

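```bash
python3 -c "
from plant import manip,read_state
print(read_state()['ft_force'],manip.hand_in())"
```

```text
the job is handed in; nothing more can be done
[-0.29998643  0.62979356  0.32360699] None
```

The clamp is fully open, and I handed the job in at about 9.5 s of the 32 s allowed. With the fingers shut I pressed the release bar down about 5–6 mm (8 N). Holding it down, I pushed the sliding jaw about 95 mm to the end stop.

- **Jaw home:** at the stop, the push force rose from 15 to 25 N while the hand moved only about 0.1 mm. In the top picture after letting go, the push wall and bar are within about a pixel of where they should be with the jaw fully home.
- **Release and hand:** I eased off the push, lifted straight up and moved clear; the wrist force is back to about zero. I judged that the release had sprung up from the hand being off it, and did not measure its angle.
- **Other things:** the block, spark plug and tape measure appear unmoved. The arm partly hid the relay from the top camera, but it shows in its place in the side picture.
- **Check that disagreed:** the network's last "release_bar" region in the top picture was wrong, landing on the tape measure. I went by the picture and the calibration instead.

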